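Seat a bird blank on the sloping drilling jig

ROBOT

A 6-joint arm with a two-finger parallel gripper is mounted at the origin on the work surface. World frame = base frame: x ahead of the robot, y to its left, z up, the work surface at z = 0. Lengths are in mm, angles in rad, forces in N, time in s.
With the tool pointing down it reaches from about 275 to 850 mm from the base axis. Payload 5.2 kg.
Tool frame: the origin (TCP) lies at the very end of the fingers, on their centre line; the grasp point (between the pads) lies 19 mm behind it (manip.grasp_offset is the distance from the TCP to the grasp point, in mm); z points along the fingers, y is the direction in which the jaws open and shut (so a half turn about z gives the same grasp; the last joint's range is limited). The gripper opens to 85 mm and grips with 20 to 120 N. Pads are 22 mm wide; open, the fingers measure 114 mm over their backs; the gripper's body (76 mm by 85 mm) begins 54 mm behind the grasp point. The pads swing forward as they close: fully open they stand 13 mm farther back than shut.
Start: joints at [0.98, 0.259, 1.535, -0, 1.348, -0.203], TCP at [207.963, 509.172, 231.31] pointing down, gripper open.
Joint ranges: [-3.14, 3.14], [-0.91, 2.08], [0.19, 2.58], [-1.22, 4.36], [0.22, 2.71], [-3.12, 3.12]. Speed limits (rad/s): [2.57, 2.57, 3.14, 3.14, 3.14, 3.14].

INTERFACE

Orientations are given as a rotation vector (axis times angle).
In Python, from station import readout, capture, sign_off, manip gives the robot as it stands.
- The arm moves only by the tool move_arm, never from a script. Its argument "series" is text: rows parted by semicolons, each of 7 numbers parted by spaces: the shift along the world's x, y, z in m, then the turn, a rotation vector about the world's x, y, z in degrees, then the opening, from -1 (shut) to 1 (fully open), so that 0 is half open. A call has 1 to 20 rows; each row shifts and turns the commanded pose from where the row before left it; what a row does not reach is not made up. A row lasts 1/12 s, in which the tool goes at most 41.7 mm and 7.16 degrees, less where a joint would pass 70% of its speed; a pose out of reach is approached as far as the arm can. A call with a gripper value outside its range is refused whole. The fingers move at their own pace and stop on an object; "force" is the grip in N (left out, the last holds). Time passes only in rows, so rows that do not move let the fingers close. It gives the time, the measured TCP pose, the force and the opening at its end, in the units of the state.
- readout.state(): the state, without advancing time (a new reading comes with each control period).
- capture(name): name is "scene" or "top" or "wrist"; returns a dict with "image" (400x640x3 uint8, blue, green, red), "camera_matrix" (3x3 intrinsics, pixels), "R" (3x3) and "t" (3): a world point X has camera coordinates R X + t. Camera axes: x right, y down, z forward; pixel columns grow to the right and rows downward; lengths in mm; the calibration is good to about 2 mm. The wrist camera is an equidistant fisheye: a pixel r from the principal point sees the ray r / f radians off the axis. A picture is of the moment at which its call begins. There is no depth.
- sign_off(): hands the job in, once; it reports no verdict.
The state is a dict: "t": time; "qpos": joint angles; "qd": joint speeds; "tau": joint torques, N m; "ee_pos": TCP position; "tcp_rot": TCP orientation; "ft_force": force on the tool from outside, world axes, zero at the start; "ft_torque": the same for the moment, N m; "width": finger opening in mm.
Only numpy, scipy, OpenCV 4.12 (cv2) and the standard library are available. Lean on these libraries where they do the work, as an engineer would, in place of code of your own. Each camera call takes 0.05 s, during which the arm holds its last target.

TASK

Pick up the plywood sled that carries the wooden bird blank, set it flat on the lower end of the sloping jig between the side rails with the bird's beak uphill, and let go. Then push it up the slope, sliding and never lifting it, until it meets the steel plate of the red top stop, and press it home there gently: about 10 N, never more than 25 N on the stop. Leave it resting against the plate with the brass pin pushed in, and do not disturb the other things on the bench.

Things in the scene. Friction and masses are not known exactly. Their poses are not given: they have to be found in the camera images.
- sled: Loose plywood sled, plate 120 (x) x 64 (y) x 14 mm, 0.22 to 0.44 kg, carrying a pale bird blank. Origin: centre of underside; x to the beak (nose), z up. Bird: flat sides 36 mm apart (y), body x -26 to 47, 14 to 48 mm above the underside; tail up to 57 mm at x -41; head x 23 to 49, up to 69 mm; beak to x 59. Grip it across the flat sides at about x = 2.
- sled_nose (a point): Middle of the sled's flat front edge: 60 mm ahead of the sled's origin, 8 mm above its underside. Axes as the sled's.
- sled_tail (a point): Where to push: middle of the back face of the sled's blue tail block, at sled x = -60 mm, 30 mm above the underside. The block is 12 mm thick (x), 60 mm wide (y), from 14 to 48 mm above the underside, flush with the plate's end. Axes as the sled's.
- bed: White surface of the fixed jig, 320 x 100 mm, sloping up 8 degrees. Origin: middle of its lower edge, on the surface, 14 mm above the bench; x up the slope, z square to the surface. Dark rails, 12 mm high, 74 mm apart inside, from x = 40 mm to the top, flaring a little below that. Friction keeps the sled where it is let go; sliding it up takes about 2 to 7 N.
- wax_tin: Bystander: copper-coloured round tin, 68 mm across, 45 mm high, on the bench. Origin: centre of the underside.
- cork_block: Bystander: cork sanding block 45 x 90 x 35 mm, on the bench. Origin: centre of the underside.
- gouge: Bystander: hand tool with a dark wooden handle lying on the bench beyond the jig.
- finished_bird: Bystander: small finished wooden bird on a round foot, about 65 mm tall, on the bench beyond the jig. Origin: centre of the foot's underside.
- stop: Red top stop bar across the bed, 96 mm wide, 39 mm high, clamped; origin in its downhill face, on the centre line at the bed's surface; axes as the bed's. A steel plate 50 mm wide, 24 mm high, on a brass screw, stands out downhill of this face by 8 to 43 mm (different each time, not in the pose): the sled's nose comes to rest on this plate, so find it by feel.
- pin (a joint): Brass tell-tale pin in the middle of the stop's steel plate, 8 mm wide, light spring (0.3 N). 0 = fully out, 6 mm proud of the plate (no sled there); about 0.006 m = pressed flush, the sled's nose on the plate. It pops out again as the sled backs off.
Things that resemble listed ones, but are neither listed nor needed, are in the scene too. Of the things like the sled, leave any that is green; of the rest the larger one is meant.

How it is judged (in metres and radians):
On the way, in this order (a step that is already met when the one before it is completed fails the run):
1. the sled lies flat on the lower end of the bed between the rails, beak uphill, and is let go (x of sled in the frame of bed between 0.03 and 0.125 m and y of sled in the frame of bed between -0.008 and 0.008 m and z of sled in the frame of bed between -0.004 and 0.004 m and x of sled_nose in the frame of bed above 0.085 m and contact force between the fingers and sled below 0.2 N), for 0.2 s.
2. the sled is pressed home (more than 4 N) against the stop with the pin in (contact force between sled and stop above 4 N and value of joint pin above 0.004 m), for 0.2 s.
At the end, for the whole second after the job is handed in: The sled lies flat on the bed between the rails (within 4 mm of the surface, 8 mm of the centre line, 0.1 rad of the bed's direction), its nose within 2 mm of the stop's plate (pin pushed in by more than 4 mm), released and at rest (value of joint pin above 0.004 m and y of sled in the frame of bed between -0.008 and 0.008 m and z of sled in the frame of bed between -0.004 and 0.004 m and angle between the x axis of sled and the x axis of bed, either way round below 0.1 rad and linear speed of sled below 0.01 m/s); the robot touches nothing.
It fails at once if more than 25 N between sled and stop (contact force between sled and stop above 25 N).
It fails at once if the stop is shifted by more than 3 mm (distance of stop from where it was at the start of the episode above 0.003 m).
It fails at once if the sled is off the surface over the upper part of the bed (carried instead of pushed) (x of sled in the frame of bed above 0.14 m and y of sled in the frame of bed between -0.06 and 0.06 m and z of sled in the frame of bed between 0.012 and 0.06 m).
It fails at once if a bystander is moved by more than 20 mm (distance of any of wax_tin, cork_block, gouge, finished_bird from where it was at the start of the episode above 0.02 m).
It also fails if it takes over 64 s, if anything falls off the work surface, if the arm or the gripper's body presses on something with over 40 N, if the wrist force passes 120 N, or if a joint passes its speed limit or range.

## Working session

There is one attempt and no reset: what is moved stays moved. The work goes in short steps, Python scripts to look and compute and a tool call to move; the robot and the scene stay as the last step left them, time stands still between calls to the robot, and variables do not carry over. Pictures are saved under pics/ and viewed, and the job is handed in when it is done.

Besides the shell and the picture viewer there is one more tool, called after "Emit:" by a JSON object that holds its "method" and its "body", one argument or row to a line. move_arm: Moves the arm, as the interface text tells. Its arguments: {"type":"object","properties":{"series":{"type":"string"},"force":{"type":"number"}},"required":["series"]}

```bash
ls; mkdir -p pics
python3 - <<'E'
from station import readout, capture, manip
import cv2
print(readout.state()); print(manip.grasp_offset)
for n in ("scene","top","wrist"):
    c=capture(n); cv2.imwrite(f"pics/{n}0.png",c["image"]); print(n,c["camera_matrix"].tolist(),c["R"].tolist(),c["t"].tolist())
E
```

```text
pics
{'t': 0.0, 'qpos': array([ 9.80174962e-01,  2.59357140e-01,  1.53610671e+00,  1.19238326e-05,
        1.34802922e+00, -2.02824237e-01]), 'qd': array([-3.97903659e-05, -1.99404271e-03, -3.53249579e-04, -6.27666162e-04,
        1.64582326e-03, -8.95986537e-04]), 'tau': array([-1.98890579e-03, -4.46011341e+01, -2.90575361e+01, -6.89482422e-04,
        1.15719289e-02, -7.93556239e-06]), 'ee_pos': array([207.65771822, 508.70017083, 230.45762434]), 'tcp_rot': array([-6.05200757e-01, -3.08198771e+00,  2.74561091e-03]), 'ft_force': array([-0.19941899, -0.66485022,  0.3758095 ]), 'ft_torque': array([-0.08165387, -0.03774745,  0.02416197]), 'width': 85.26128468798416}
18.700000000000003
scene [[447.8644076515957, 0.0, 320.01553592444657], [0.0, 447.8644076515957, 199.7800724673174], [0.0, 0.0, 1.0]] [[-0.12415747843633654, 0.9922019096786774, 0.01096772439100125], [0.7824787340790547, 0.1046991604169138, -0.61381195534303], [-0.6101737058103793, -0.06762733351226917, -0.7893760779879574]] [146.07336895758547, -381.76498106562576, 1562.161677215073]
top [[407.2482890153129, 0.0, 315.34919006062034], [0.0, 407.2482890153129, 200.12898160213038], [0.0, 0.0, 1.0]] [[0.014710020151565641, -0.9998812519939144, 0.004593170824462585], [-0.9861150225352764, -0.015267113575193976, -0.1653604474272297], [0.1654109356644596, -0.0020969392371468464, -0.9862225028909265]] [-72.93944142382674, 571.5031196463705, 1063.1861553334306]
wrist [[309.70691628693146, 0.0, 323.8269203117873], [0.0, 309.70691628693146, 199.8048385909871], [0.0, 0.0, 1.0]] [[0.37842329823831955, 0.9256316592150523, -0.0013560269990624237], [0.8773650624242879, -0.3582229441299397, 0.31922855376063214], [0.2950022959023515, -0.12199325291862849, -0.9476767864914041]] [-549.1592925360011, -41.61965356884666, 381.44249567364693]
```

View pics/scene0.png

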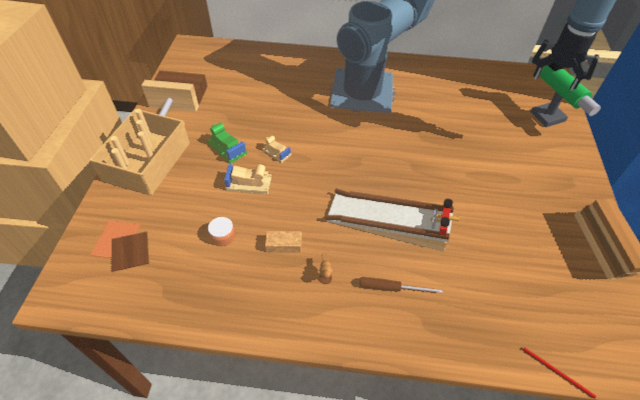

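View pics/top0.png

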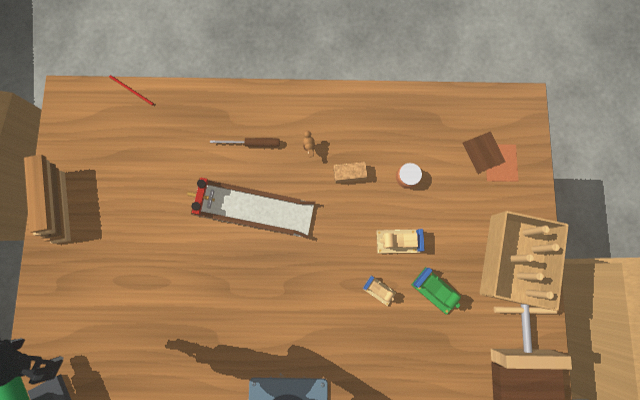

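View pics/wrist0.png

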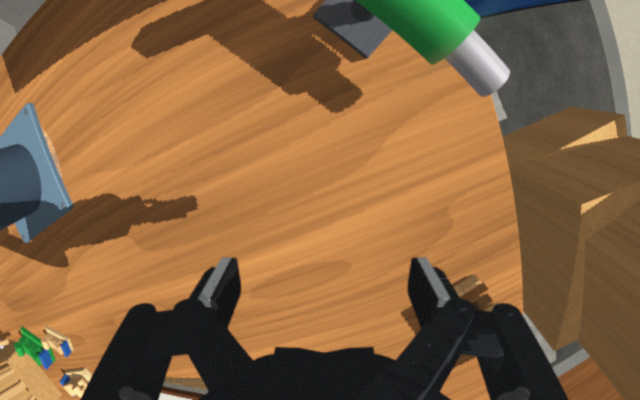

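The things that could be taken for the sled, with top-view pixels: the large pale sled (400,240), the small pale one (380,291) and the green one (437,291). By the description I choose the large pale one, and check it in a close crop.

```bash
cat > h.py <<'E'
import numpy as np, cv2
from station import capture, readout, manip
from scipy.spatial.transform import Rotation as Ro
def ray(c,px):
    K=c["camera_matrix"];u=np.array(px,float)
    if c.get("fish"):
        d=(u-[K[0,2],K[1,2]])/K[0,0]; r=np.hypot(*d); v=np.array([*(d/max(r,1e-9)*np.sin(r)),np.cos(r)])
    else: v=np.array([(u[0]-K[0,2])/K[0,0],(u[1]-K[1,2])/K[1,1],1])
    R=np.array(c["R"]);t=np.array(c["t"]); o=-R.T@t; d=R.T@v; return o,d/np.linalg.norm(d)
def onz(c,px,z):
    o,d=ray(c,px); return o+d*(z-o[2])/d[2]
def onplane(c,px,p,n):
    o,d=ray(c,px); return o+d*(np.dot(n,np.array(p)-o)/np.dot(n,d))
def tri(*cp):
    A=0;b=0
    for c,px in cp:
        o,d=ray(c,px);P=np.eye(3)-np.outer(d,d);A=A+P;b=b+P@o
    x=np.linalg.solve(A,b); return x,[float(np.linalg.norm(np.cross(ray(c,px)[1],x-ray(c,px)[0]))) for c,px in cp]
def proj(c,X):
    p=np.array(c["R"])@np.array(X)+np.array(c["t"]);K=c["camera_matrix"]
    if c.get("fish"):
        th=np.arctan2(np.hypot(p[0],p[1]),p[2]); u=p[:2]/np.hypot(p[0],p[1])*th*K[0,0]; return u+[K[0,2],K[1,2]]
    return p[:2]/p[2]*K[0,0]+[K[0,2],K[1,2]]
def cap(n):
    c=capture(n); c["fish"]=(n=="wrist"); return c
def crop(c,x0,y0,x1,y1,s,name):
    im=cv2.resize(c["image"][y0:y1,x0:x1],None,fx=s,fy=s,interpolation=cv2.INTER_CUBIC); cv2.imwrite("pics/"+name,im)
E
python3 - <<'E'
from h import *
t=cap("top"); s=cap("scene")
crop(t,350,220,480,320,6,"t1.png"); crop(t,185,170,330,245,5,"t2.png"); 
crop(s,200,115,300,200,7,"s1.png"); crop(s,320,180,465,255,5,"s2.png")
E
```

```text
(no output)
```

View pics/t1.png

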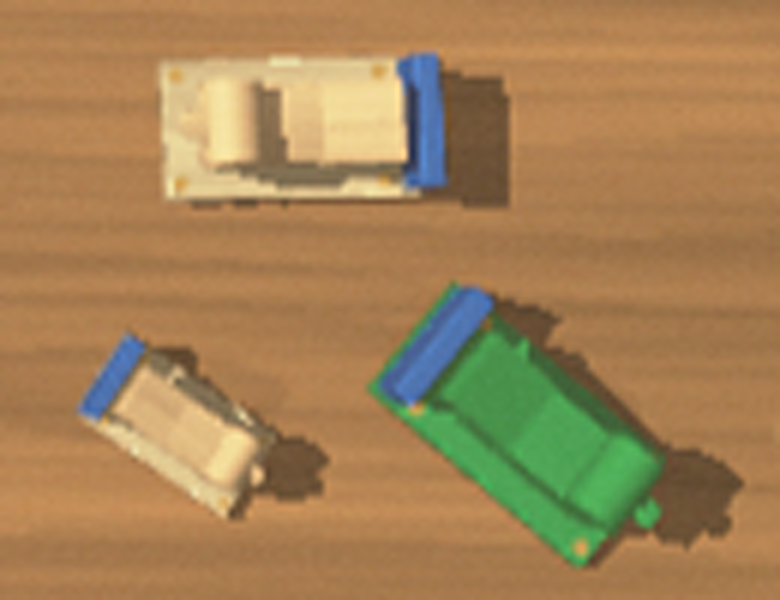

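View pics/t2.png

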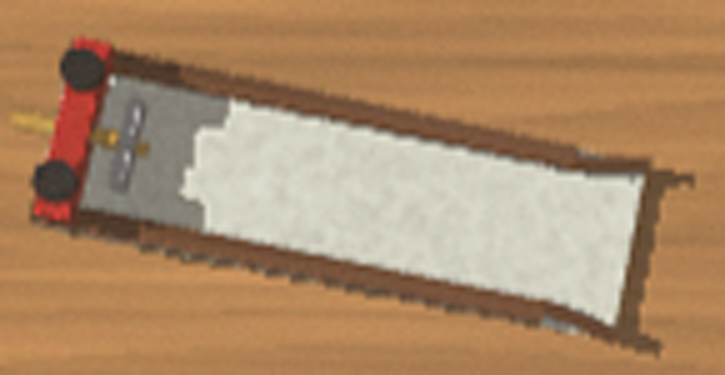

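View pics/s1.png

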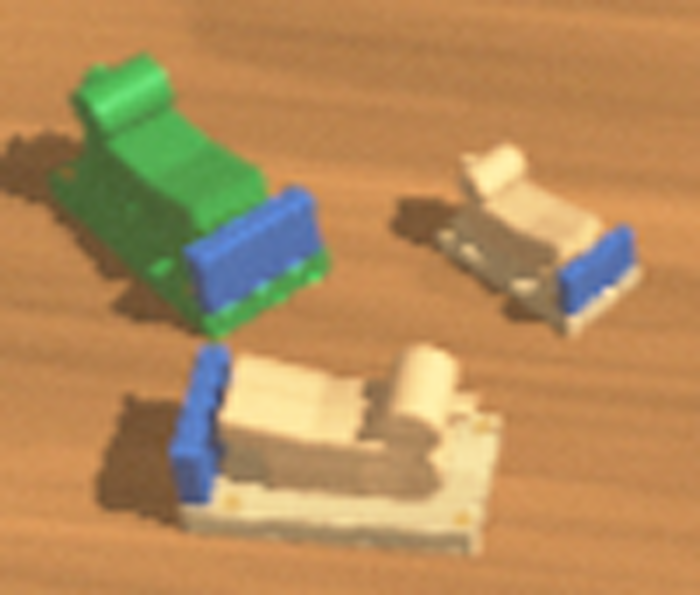

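View pics/s2.png

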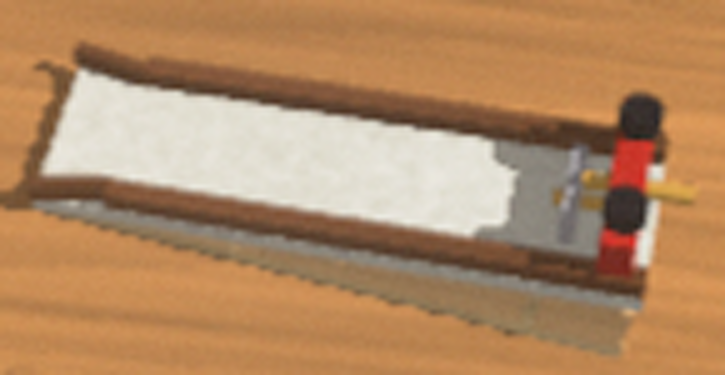

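The crops confirm the choice: the large plain-wood sled with the blue tail, its nose to +y. Now I measure it and the bed.

Run:
```python
from h import *
t=cap("top"); s=cap("scene")
T1=lambda U,V:((U+.5)/6-.5+350,(V+.5)/6-.5+220)
T2=lambda U,V:((U+.5)/5-.5+185,(V+.5)/5-.5+170)
S1=lambda U,V:((U+.5)/7-.5+200,(V+.5)/7-.5+115)
S2=lambda U,V:((U+.5)/5-.5+320,(V+.5)/5-.5+180)
np.set_printoptions(precision=1,suppress=True)
for n,a,b in [("front near",T1(160,63),S1(478,533)),("front far",T1(168,198),S1(500,418)),("block top near back",T1(440,57),S1(177,450)),("block top far back",T1(445,186),S1(205,348)),
 ("block top near front",T1(408,57),S1(212,455)),
 ("bed low small-x",T2(612,325),S2(82,68)),("bed low big-x",T2(645,176),S2(42,178)),
 ("stop knob1 big-x",T2(82,70),S2(627,210)),("knob2",T2(55,182),S2(642,115)),
 ("plate top big-x",T2(138,102),S2(566,240)),("plate top small",T2(122,188),S2(577,150))]:
    print(n,*tri((t,a),(s,b)))
print("plate corners z14",onz(t,T1(160,63),14),onz(t,T1(168,198),14),onz(t,T1(415,198),14))
```

```text
front near [ 496.4 -234.4   12.8] [0.6681613704301808, 0.6681613704301708]
front far [ 434.4 -237.5   12.3] [0.7037812954048552, 0.7037812954048653]
block top near back [ 497.6 -354.    47.3] [1.8463909371205762, 1.8463909371207943]
block top far back [ 440.2 -356.5   44.3] [0.7372735727685715, 0.7372735727686038]
block top near front [ 497.5 -339.9   46.3] [1.7857668127609114, 1.785766812760853]
bed low small-x [480.9 -42.3  14.1] [0.39963693861378363, 0.3996369386137709]
bed low big-x [563.8 -57.4  19.5] [2.2311910586319668, 2.2311910586319725]
stop knob1 big-x [603.  235.8  99.6] [0.5737877564900021, 0.5737877564898548]
knob2 [543.4 245.7 101. ] [0.5621504516768636, 0.5621504516768575]
plate top big-x [594.5 215.8  57.3] [0.04073517453262801, 0.04073517453256231]
plate top small [545.5 219.5  69.3] [0.8248821258549185, 0.8248821258549359]
plate corners z14 [ 496.4 -234.9   14. ] [ 434.4 -237.9   14. ] [ 436.1 -351.4   14. ]
```

Emit:
{"method": "move_arm", "body": {
  "series": "0.012 -0.038 0.001 0 0 -3 1; 0.012 -0.038 0.001 0 0 -3 1; 0.012 -0.038 0.001 0 0 -3 1; 0.012 -0.038 0.001 0 0 -3 1; 0.012 -0.038 0.001 0 0 -3 1; 0.012 -0.038 0.001 0 0 -3 1; 0.012 -0.038 0.001 0 0 -3 1; 0.012 -0.038 0.001 0 0 -3 1; 0.012 -0.038 0.001 0 0 -3 1; 0.012 -0.038 0.001 0 0 -3 1; 0.012 -0.038 0.001 0 0 -3 1; 0.012 -0.038 0.001 0 0 -3 1; 0.012 -0.038 0.001 0 0 -3 1; 0.012 -0.038 0.001 0 0 -3 1; 0.012 -0.038 0.001 0 0 -3 1; 0.012 -0.038 0.001 0 0 -3 1; 0.012 -0.038 0.001 0 0 -3 1; 0.012 -0.038 0.001 0 0 -3 1; 0.012 -0.038 0.001 0 0 -3 1; 0.012 -0.038 0.001 0 0 -3 1",
  "force": 40
}}

```text
t: 2.02
ee_pos: [448.1, -253.0, 251.4]
tcp_rot: [2.069, 2.364, 0.0]
ft_force: [0.8, -0.2, 0.5]
width: 85.4
```

```bash
cat > st.py <<'E'
from h import *
np.set_printoptions(precision=2,suppress=True)
s=readout.state(); R=Ro.from_rotvec(s["tcp_rot"]).as_matrix()
print("t",round(s["t"],2),"ee",s["ee_pos"],"w",round(s["width"],1),"F",s["ft_force"],"T",s["ft_torque"],"\n toolx",R[:,0],"tooly",R[:,1],"toolz",R[:,2],"yaw_y",round(float(np.degrees(np.arctan2(R[1,1],R[0,1]))),2),"q",s["qpos"])
E
python3 st.py
python3 - <<'E'
from h import *
w=cap("wrist"); crop(w,0,0,640,400,1.25,"w1.png"); print(-w["R"].T@w["t"], w["R"][2])
for n,X in [("sled",(466,-296,40)),("bed0",(522,-49,14))]: print(n,proj(w,X)*1.25)
E
```

```text
t 2.02 ee [ 448.11 -252.95  251.36] w 85.4 F [ 0.84 -0.18  0.46] T [-0.01 -0.04  0.02] 
 toolx [-0.13  0.99 -0.  ] tooly [0.99 0.13 0.  ] toolz [ 0. -0. -1.] yaw_y 7.6 q [-0.73  0.18  1.59  0.    1.38 -0.86]
[ 437.45821486 -171.42640677  394.80003993] [ 0.04195814 -0.31698515 -0.94750194]
sled [417.04664877 257.07022781]
bed0 [506.52423631  19.74691659]
```

View pics/w1.png

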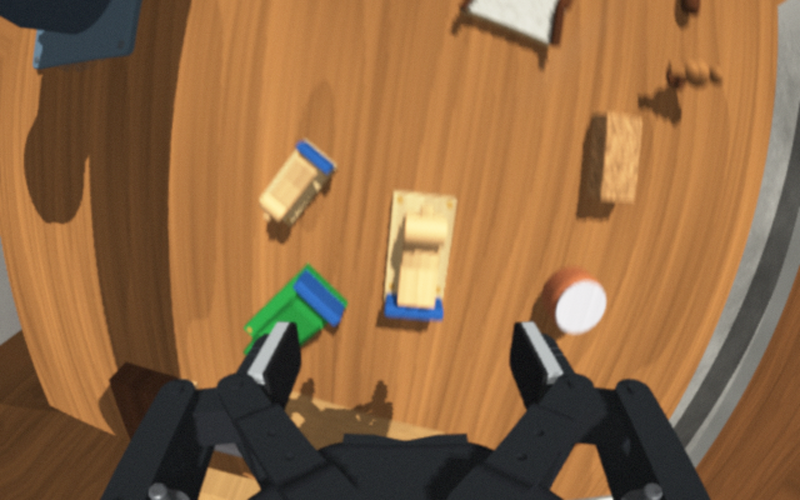

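Run:
```python
from h import *
w=cap("wrist"); crop(w,295,140,380,265,4.6,"w2.png")
```

```text
(no output)
```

View pics/w2.png

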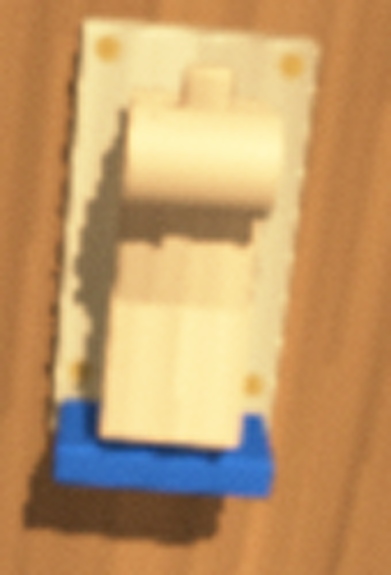

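Run:
```python
from h import *
np.set_printoptions(precision=1,suppress=True)
w=cap("wrist")
t=cap("top"); s=cap("scene")
W=lambda U,V:((U+.5)/4.6-.5+295,(V+.5)/4.6-.5+140)
T1=lambda U,V:((U+.5)/6-.5+350,(V+.5)/6-.5+220)
S1=lambda U,V:((U+.5)/7-.5+200,(V+.5)/7-.5+115)
print("FL",tri((w,W(84,20)),(t,T1(168,198)),(s,S1(500,418))),"FR",tri((w,W(318,40)),(t,T1(160,63)),(s,S1(478,533))))
# wrist-only on z=14 plane
for n,p,z in [("FL",(84,20),14),("FR",(318,40),14),("BR",(272,410),14),("BL",(57,403),14),("blk top bl",(57,450),48),("blk top br",(272,460),48),("screwFL",(107,48),14),("screwFR",(291,65),14),("screwBL",(80,370),14),("screwBR",(253,384),14),("bird hd l",(126,150),60),("bird hd r",(283,150),60),("tail l",(102,437),55),("tail r",(240,447),55)]:
    print(n,onz(w,W(*p),z))
```

```text
FL (array([ 433.5, -236. ,   11.4]), [3.4681405923308817, 2.497163917802391, 0.9884816773661383]) FR (array([ 496.3, -232.7,   12.6]), [3.3161418596716468, 2.3264531547101717, 0.9900855750875248])
FL [ 432.4 -232.3   14. ]
FR [ 495.7 -229.2   14. ]
BR [ 500.5 -338.3   14. ]
BL [ 437.9 -344.1   14. ]
blk top bl [ 439.5 -342.8   48. ]
blk top br [ 497.5 -338.3   48. ]
screwFL [ 439.5 -239.1   14. ]
screwFR [ 489.5 -237.1   14. ]
screwBL [ 443.3 -332.9   14. ]
screwBR [ 493.6 -330.8   14. ]
bird hd l [ 447.1 -255.5   60. ]
bird hd r [ 484.7 -250.4   60. ]
tail l [ 450.8 -334.    55. ]
tail r [ 487.2 -332.3   55. ]
```

Emit:
{"method": "move_arm", "body": {
  "series": "0.0095 -0.02 0 0 0 -2.6 1; 0.0095 -0.0195 0 0 0 -2.6 1; 0 0 -0.03 0 0 0 1; 0 0 -0.03 0 0 0 1; 0 0 -0.03 0 0 0 1; 0 0 -0.03 0 0 0 1; 0 0 -0.03 0 0 0 1; 0 0 -0.03 0 0 0 1; 0 0 -0.02 0 0 0 1; 0 0 0 0 0 0 1; 0 0 0 0 0 0 1"
}}

```text
t: 3.18
ee_pos: [466.5, -288.5, 51.2]
tcp_rot: [-2.167, -2.271, -0.0]
ft_force: [0.3, 1.1, 0.7]
width: 85.4
```

```bash
python3 st.py
python3 - <<'E'
from h import *
w=cap("wrist"); crop(w,0,0,640,400,1.25,"w3.png")
E
```

```text
t 3.18 ee [ 466.52 -288.5    51.2 ] w 85.4 F [0.34 1.13 0.74] T [ 0.01  0.03 -0.03] 
 toolx [-0.05  1.    0.  ] tooly [ 1.    0.05 -0.  ] toolz [-0.  0. -1.] yaw_y 2.68 q [-0.76  0.44  1.76  0.    0.94 -0.8 ]
```

View pics/w3.png

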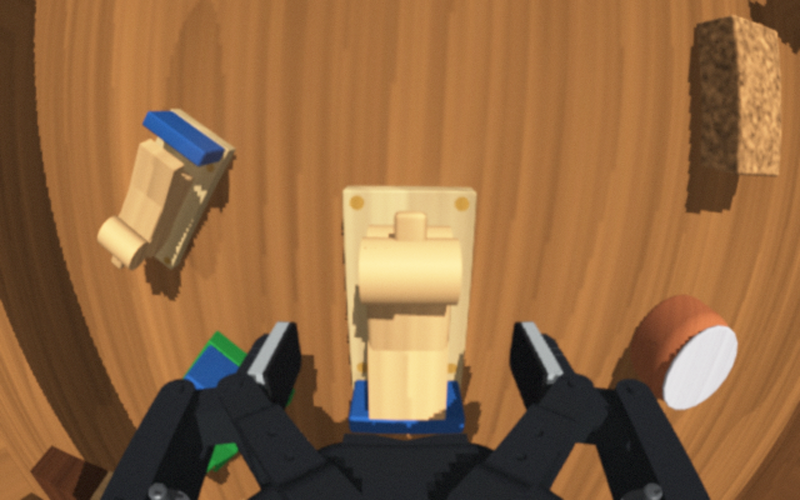

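Run:
```python
from h import *
np.set_printoptions(precision=1,suppress=True)
w=cap("wrist")
for n,p,z in [("FL",(344,188),14),("FR",(475,188),14),("sl",(357,202),14),("sr",(461,203),14),("sbl",(356,368),14),("sbr",(449,370),14)]:
    X=onz(w,np.array(p)/1.25-.1,z); print(n,X)
```

```text
FL [ 436.2 -239.    14. ]
FR [ 498.8 -236.    14. ]
sl [ 442.6 -245.6   14. ]
sr [ 492.6 -243.7   14. ]
sbl [ 441.9 -341.9   14. ]
sbr [ 495.5 -340.8   14. ]
```

Emit:
{"method": "move_arm", "body": {
  "series": "0.001 -0.003 -0.015 0 0 0 1; 0.0008 -0.0025 -0.01 0 0 0 1; 0 0 -0.0065 0 0 0 1; 0 0 0 0 0 0 1; 0 0 0 0 0 0 0; 0 0 0 0 0 0 -1; 0 0 0 0 0 0 -1; 0 0 0 0 0 0 -1; 0 0 0 0 0 0 -1; 0 0 0 0 0 0 -1; 0 0 0 0 0 0 -1; 0 0 0 0 0 0 -1; 0 0 0 0 0 0 -1",
  "force": 40
}}

```text
t: 4.37
ee_pos: [469.0, -296.1, 20.5]
tcp_rot: [2.17, 2.27, -0.0]
ft_force: [-1.1, 1.0, 5.4]
width: 35.5
```

```bash
python3 st.py
```

```text
t 4.37 ee [ 469.01 -296.14   20.49] w 35.5 F [-1.1   1.    5.44] T [ 0.1   0.25 -0.02] 
 toolx [-0.05  1.   -0.  ] tooly [1.   0.05 0.  ] toolz [ 0. -0. -1.] yaw_y 2.59 q [-0.76  0.49  1.77 -0.    0.88 -0.81]
```

Emit:
{"method": "move_arm", "body": {
  "series": "0 0 0.01 0 0 0 -1; 0 0 0.02 0 0 0 -1; 0 0 0.03 0 0 0 -1; 0 0 0.03 0 0 0 -1; 0 0 0.03 0 0 0 -1; 0.008 0.02 0.03 0 0 0 -1; 0.008 0.03 0.01 0 0 0 -1; 0.008 0.03 0 0 0 -2 -1; 0.008 0.03 0 0 0 -2 -1; 0.008 0.03 0 0 0 -2 -1; 0.008 0.03 0 0 0 -2 -1; 0.008 0.02 0 0 0 -2 -1; 0 0.01 0 0 0 -2 -1; 0 0 0 0 0 0 -1; 0 0 0 0 0 0 -1"
}}

```text
t: 5.62
ee_pos: [524.3, -95.2, 179.6]
tcp_rot: [-2.393, -2.034, 0.001]
ft_force: [0.7, -0.2, -4.6]
width: 35.5
```

```bash
python3 st.py
python3 - <<'E'
from h import *
w=cap("wrist"); crop(w,0,0,640,400,1.25,"w4.png")
s=cap("scene"); crop(s,150,60,470,260,2.5,"s4.png")
print(proj(w,(522,-49,14))*1.25)
E
```

```text
t 5.62 ee [524.27 -95.16 179.57] w 35.5 F [ 0.67 -0.21 -4.6 ] T [-0.01 -0.01  0.03] 
 toolx [ 0.16  0.99 -0.  ] tooly [ 0.99 -0.16 -0.  ] toolz [-0.  0. -1.] yaw_y -9.27 q [-0.39  0.27  1.65 -0.    1.22 -0.23]
[392.77008802 169.99300179]
```

View pics/w4.png

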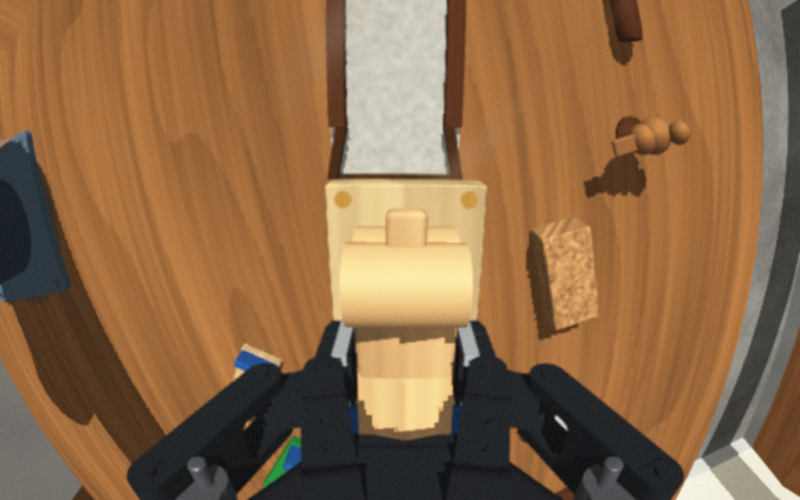

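View pics/s4.png

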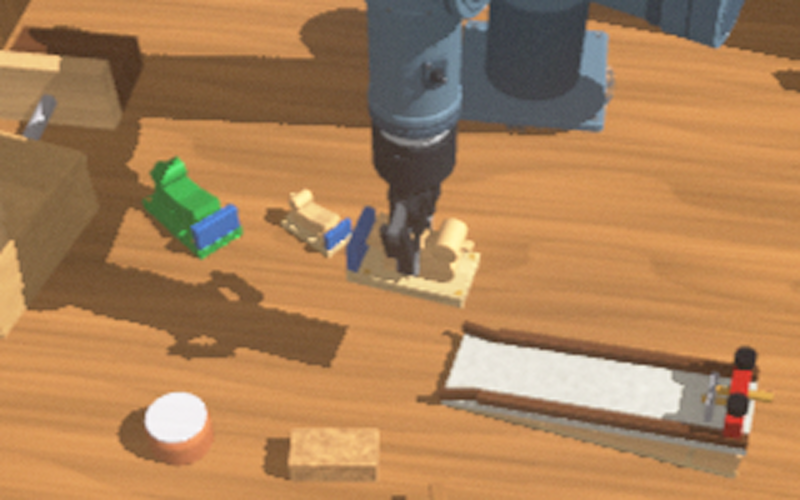

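Run:
```python
from h import *
w=cap("wrist"); crop(w,250,0,400,200,3,"w5.png")
```

```text
(no output)
```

View pics/w5.png

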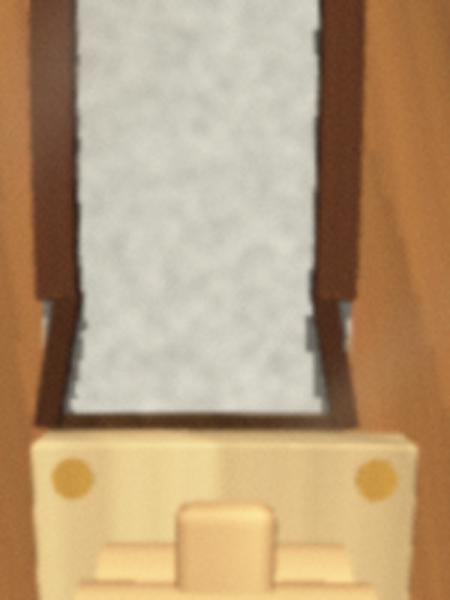

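```bash
cat > bed.py <<'E'
from h import *
np.set_printoptions(precision=2,suppress=True)
w=cap("wrist"); im=w["image"]; hsv=cv2.cvtColor(im,cv2.COLOR_BGR2HSV)
m=((hsv[:,:,1]<50)&(hsv[:,:,2]>120))
az=np.radians(80.1)
def meas(az,p0):
    n=np.array([-np.sin(np.radians(8))*np.cos(az),-np.sin(np.radians(8))*np.sin(az),np.cos(np.radians(8))])
    L=[];Rr=[]
    for v in range(2,96,3):
        u=np.where(m[v,250:400])[0]+250
        L.append(onplane(w,(u.min()-.5,v),p0,n));Rr.append(onplane(w,(u.max()+.5,v),p0,n))
    return np.array(L),np.array(Rr),n
p0=np.array([522.5,-49,14.])
for it in range(4):
    L,Rr,n=meas(az,p0)
    a=cv2.fitLine(L[:,:2].astype(np.float32),cv2.DIST_HUBER,0,.01,.01).ravel(); b=cv2.fitLine(Rr[:,:2].astype(np.float32),cv2.DIST_HUBER,0,.01,.01).ravel()
    az1,az2=[np.arctan2(x[1]*np.sign(x[1]),x[0]*np.sign(x[1])) for x in (a,b)]
    az=(az1+az2)/2; nn=np.array([-np.sin(az),np.cos(az)])
    ws=(a[2:]-b[2:])@nn
    mid=b[2:]+nn*ws/2
    # lower edge: white bottom row
    vb=max(v for v in range(100,160) if m[v,250:400].sum()>60)
    lo=onz(w,(323,vb+.5),14)
    d=np.array([np.cos(az),np.sin(az)])
    org=mid+d*((lo[:2]-mid)@d); p0=np.array([*org,14.])
    print(np.degrees([az1,az2,az]),"width",ws,"origin",org,"vb",vb)
c=onz(w,(0,0),0)
z=readout.state()["ee_pos"][2]-20.5+14
W=lambda U,V:((U+.5)/3-.5+250,(V+.5)/3-.5)
for p in [(33,440),(417,440),(72,479),(376,480)]: print("sled",onz(w,W(*p),z))
E
python3 bed.py
```

```text
[80.41 80.9  80.66] width 74.73912 origin [523.4  -52.32] vb 137
[80.41 80.9  80.66] width 74.62826 origin [523.41 -52.33] vb 137
[80.41 80.9  80.66] width 74.62826 origin [523.41 -52.33] vb 137
[80.41 80.9  80.66] width 74.62826 origin [523.41 -52.33] vb 137
sled [503.7  -32.86 173.21]
sled [566.09 -43.21 173.21]
sled [508.82 -40.48 173.21]
sled [558.41 -48.89 173.21]
```

Emit:
{"method": "move_arm", "body": {
  "series": "0.0015 0.015 0 0 0 0 -1; 0.0015 0.02 -0.01 0 0 0 -1; 0.0015 0.02 -0.02 1.97 -0.325 0 -1; 0.0015 0.02 -0.02 1.97 -0.325 0 -1; 0.0015 0.02 -0.02 1.97 -0.325 0 -1; 0.0015 0.0153 -0.02 1.97 -0.325 0 -1; 0.0015 0.005 -0.01 0 0 0 -1; 0 0 0 0 0 0 -1; 0 0 0 0 0 0 -1; 0 0 0 0 0 0 -1"
}}

```text
t: 6.65
ee_pos: [536.5, 18.3, 81.0]
tcp_rot: [-2.326, -1.972, -0.163]
ft_force: [0.5, -0.5, -4.4]
width: 35.4
```

```bash
python3 st.py
python3 - <<'E'
from h import *
w=cap("wrist"); crop(w,0,0,640,400,1.25,"w6.png")
s=cap("scene"); crop(s,300,130,480,260,4.4,"s6.png")
E
```

```text
t 6.65 ee [536.45  18.28  80.96] w 35.4 F [ 0.49 -0.47 -4.39] T [-0.2   0.06  0.02] 
 toolx [0.16 0.98 0.14] tooly [ 0.99 -0.16  0.  ] toolz [ 0.02  0.14 -0.99] yaw_y -9.44 q [-0.27  0.38  1.78  0.16  1.   -0.19]
```

View pics/w6.png

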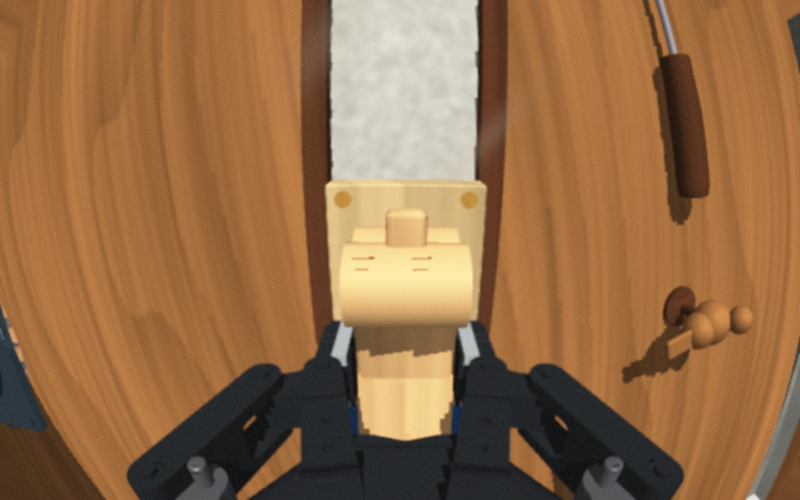

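View pics/s6.png

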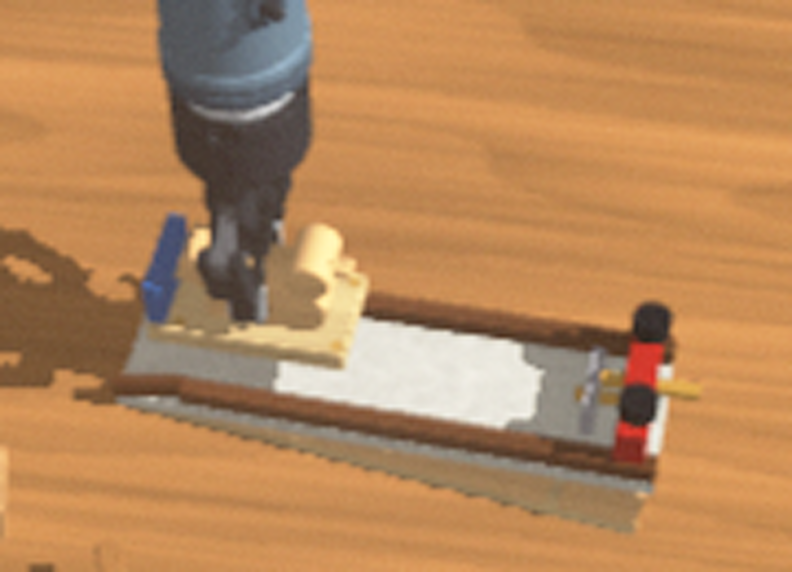

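Run:
```python
from h import *
np.set_printoptions(precision=2,suppress=True)
w=cap("wrist"); im=w["image"]; hsv=cv2.cvtColor(im,cv2.COLOR_BGR2HSV)
m=((hsv[:,:,1]<50)&(hsv[:,:,2]>120))
az=np.radians(80.66);b8=np.radians(8)
n=np.array([-np.sin(b8)*np.cos(az),-np.sin(b8)*np.sin(az),np.cos(b8)])
p0=np.array([523.4,-52.3,14.]); ls=[];nn=np.array([-np.sin(az),np.cos(az),0])
L=[];R=[]
for v in range(30,135,3):
    u=np.where(m[v,240:410])[0]+240
    L.append(onplane(w,(u.min()-.5,v),p0,n));R.append(onplane(w,(u.max()+.5,v),p0,n))
for P in (L,R):
    P=np.array(P); a=cv2.fitLine(P[:,:2].astype(np.float32),cv2.DIST_HUBER,0,.01,.01).ravel()
    print(np.degrees(np.arctan2(abs(a[1]),a[0]*np.sign(a[1]))),"lateral",((P-p0)@nn).mean())
s=readout.state(); Rt=Ro.from_rotvec(s["tcp_rot"]).as_matrix(); up=-Rt[:,2]
pt=s["ee_pos"]+up*(-20.5+14)
for p in [(327,184),(486,184),(343,199.5),(469,199.5)]:
    X=onplane(w,np.array(p)/1.25-.1,pt,up); print("sled",X,"lat",(X-p0)@nn,"along",(X-p0)@np.array([np.cos(az),np.sin(az),0]))
print("tcp lat",(s["ee_pos"]-p0)@nn)
```

```text
80.51293 lateral 36.21593261049798
79.89721 lateral -38.38041806410287
sled [516.1   82.31  82.79] lat 29.051489161312503 along 131.64040222615623
sled [578.17  72.    82.96] lat -33.87249926814303 along 131.53654325715323
sled [521.2   75.05  81.92] lat 22.839988999129506 along 125.3083985680191
sled [570.59  66.84  82.05] lat -27.227957109539144 along 125.21527119737553
tcp lat -1.2457543263103692
```

Emit:
{"method": "move_arm", "body": {
  "series": "-0.0006 0.0001 -0.006 0 0 0 -1; -0.0006 0.0001 -0.01 0 0 0 -1; 0 0 -0.008 0 0 0 -1; 0 0 -0.005 0 0 0 -1; 0 0 -0.002 0 0 0 -1; 0 0 -0.001 0 0 0 -1; 0 0 0 0 0 0 -1; 0 0 0 0 0 0 -1; 0 0 0 0 0 0 -1"
}}

```text
t: 7.55
ee_pos: [534.4, 19.6, 48.1]
tcp_rot: [-2.325, -1.971, -0.163]
ft_force: [0.5, 1.2, -3.9]
width: 35.3
```

```bash
python3 st.py
```

```text
t 7.55 ee [534.4   19.61  48.11] w 35.3 F [ 0.52  1.19 -3.94] T [-0.19  0.03  0.02] 
 toolx [0.16 0.98 0.14] tooly [ 0.99 -0.16  0.  ] toolz [ 0.02  0.14 -0.99] yaw_y -9.42 q [-0.27  0.42  1.82  0.17  0.92 -0.21]
```

Emit:
{"method": "move_arm", "body": {
  "series": "0 0 -0.001 0 0 0 -1; 0 0 -0.001 0 0 0 -1; 0 0 -0.0005 0 0 0 -1; 0 0 0 0 0 0 -1; 0 0 0 0 0 0 -1"
}}

```text
t: 7.97
ee_pos: [534.0, 19.7, 45.3]
tcp_rot: [-2.324, -1.97, -0.162]
ft_force: [0.5, 0.3, -3.0]
width: 35.1
```

```bash
python3 st.py
```

```text
t 7.97 ee [534.04  19.67  45.3 ] w 35.1 F [ 0.53  0.34 -2.99] T [-0.14  0.05 -0.04] 
 toolx [0.16 0.98 0.14] tooly [ 0.99 -0.16 -0.  ] toolz [ 0.02  0.14 -0.99] yaw_y -9.42 q [-0.27  0.42  1.82  0.17  0.92 -0.21]
```

Emit:
{"method": "move_arm", "body": {
  "series": "0 0 -0.001 0 0 0 -1; 0 0 -0.0005 0 0 0 -1; 0 0 0 0 0 0 -1; 0 0 0 0 0 0 -1"
}}

```text
t: 8.3
ee_pos: [534.2, 19.7, 44.8]
tcp_rot: [-2.324, -1.971, -0.163]
ft_force: [-3.4, -1.0, 5.8]
width: 35.6
```

```bash
python3 st.py
python3 - <<'E'
from h import *
s=cap("scene"); crop(s,300,130,480,260,4.4,"s7.png")
E
```

```text
t 8.3 ee [534.18  19.65  44.76] w 35.6 F [-3.4  -1.05  5.79] T [-0.03  0.39 -0.01] 
 toolx [0.16 0.98 0.14] tooly [ 0.99 -0.16  0.  ] toolz [ 0.02  0.14 -0.99] yaw_y -9.41 q [-0.27  0.42  1.82  0.18  0.92 -0.21]
```

View pics/s7.png

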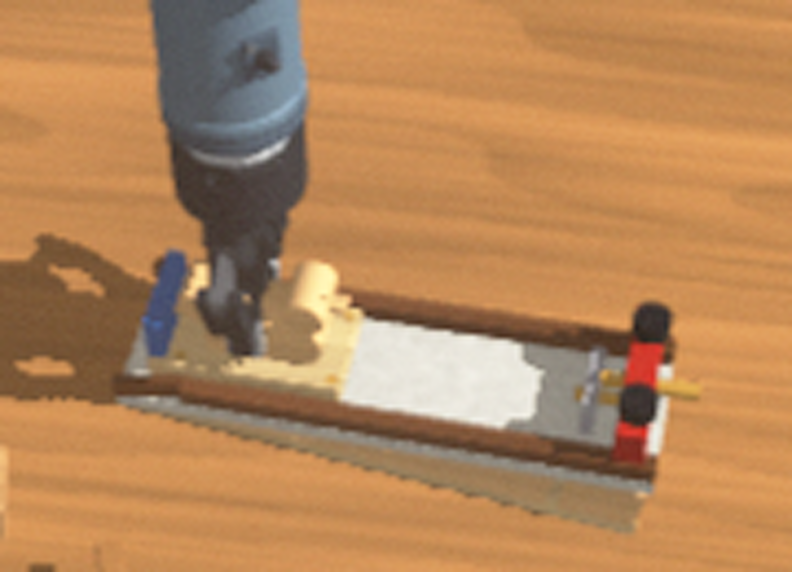

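Emit:
{"method": "move_arm", "body": {
  "series": "0 0 0 0 0 0 0; 0 0 0 0 0 0 0.5; 0 0 0 0 0 0 1; 0 0 0 0 0 0 1; 0 0 0 0 0 0 1; 0 0 0 0 0 0 1; -0.0004 -0.003 0.02 0 0 0 1; -0.0008 -0.0056 0.04 0 0 0 1; -0.0008 -0.0056 0.04 0 0 0 1; 0 0 0 0 0 0 1; 0 0 0 0 0 0 1"
}}

```text
t: 9.27
ee_pos: [534.0, 4.7, 146.4]
tcp_rot: [-2.328, -1.974, -0.168]
ft_force: [0.0, 0.9, -0.8]
width: 85.7
```

```bash
python3 st.py
python3 - <<'E'
from h import *
w=cap("wrist"); crop(w,0,0,640,400,1.25,"w8.png")
s=cap("scene"); crop(s,300,130,480,260,4.4,"s8.png")
E
```

```text
t 9.27 ee [533.99   4.69 146.4 ] w 85.7 F [ 0.05  0.91 -0.79] T [-0.12  0.    0.  ] 
 toolx [0.16 0.98 0.14] tooly [ 0.99 -0.16  0.01] toolz [ 0.03  0.14 -0.99] yaw_y -9.44 q [-0.29  0.29  1.72  0.15  1.15 -0.19]
```

View pics/w8.png

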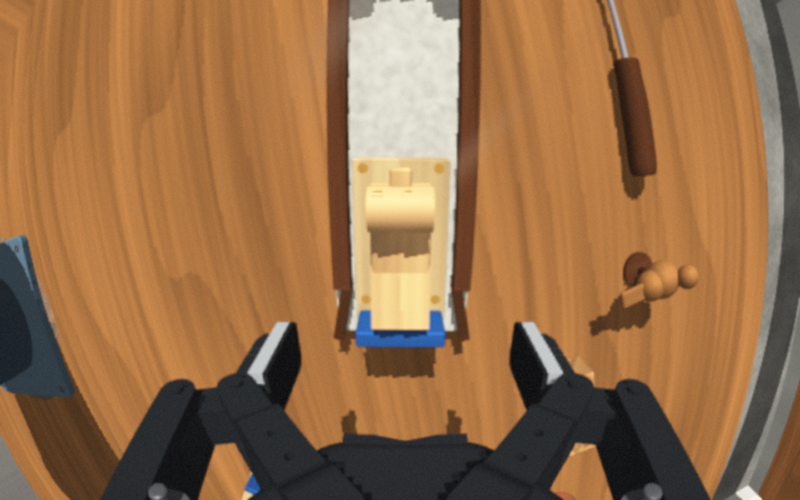

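View pics/s8.png

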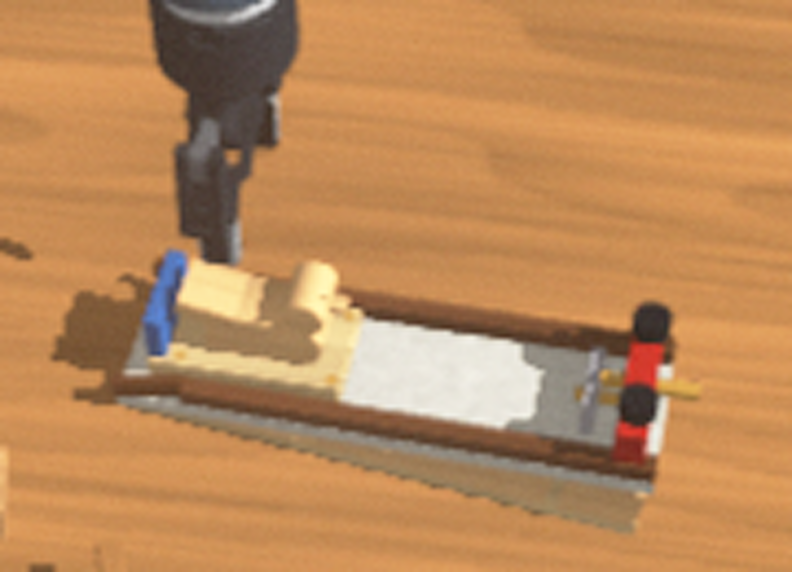

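Emit:
{"method": "move_arm", "body": {
  "series": "-0.0034 -0.019 0 0 0 0 0.5; -0.0034 -0.019 0 0 0 0 0; -0.0034 -0.019 0 0 0 0 -0.5; -0.0034 -0.0187 0 0 0 0 -1; 0 0 0 0 0 0 -1; 0 0 -0.02 0 0 0 -1; 0 0 -0.025 0 0 0 -1; 0 0 -0.025 0 0 0 -1; 0 0 -0.025 0 0 0 -1; 0 0 -0.018 0 0 0 -1; 0 0 0 0 0 0 -1; 0 0 0 0 0 0 -1; 0 0 0 0 0 0 -1"
}}

```text
t: 10.45
ee_pos: [518.6, -69.8, 31.0]
tcp_rot: [-2.324, -1.97, -0.162]
ft_force: [-0.2, 0.0, 0.5]
width: -0.0
```

```bash
python3 st.py
python3 - <<'E'
from h import *
w=cap("wrist"); crop(w,0,0,640,400,1.25,"w9.png")
s=cap("scene"); crop(s,300,130,480,260,4.4,"s9.png")
E
```

```text
t 10.45 ee [518.62 -69.83  31.01] w -0.0 F [-0.25  0.03  0.49] T [-0.07  0.    0.  ] 
 toolx [0.16 0.98 0.14] tooly [ 0.99 -0.16 -0.  ] toolz [ 0.02  0.14 -0.99] yaw_y -9.4 q [-0.44  0.44  1.84  0.17  0.91 -0.39]
```

View pics/w9.png

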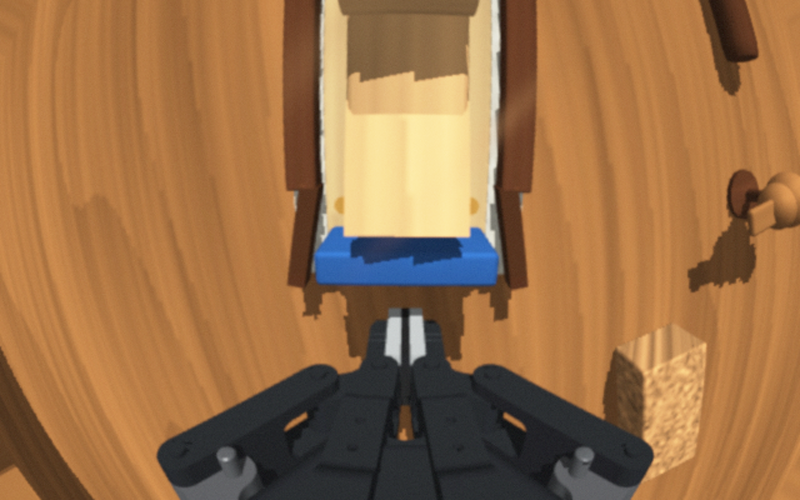

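View pics/s9.png

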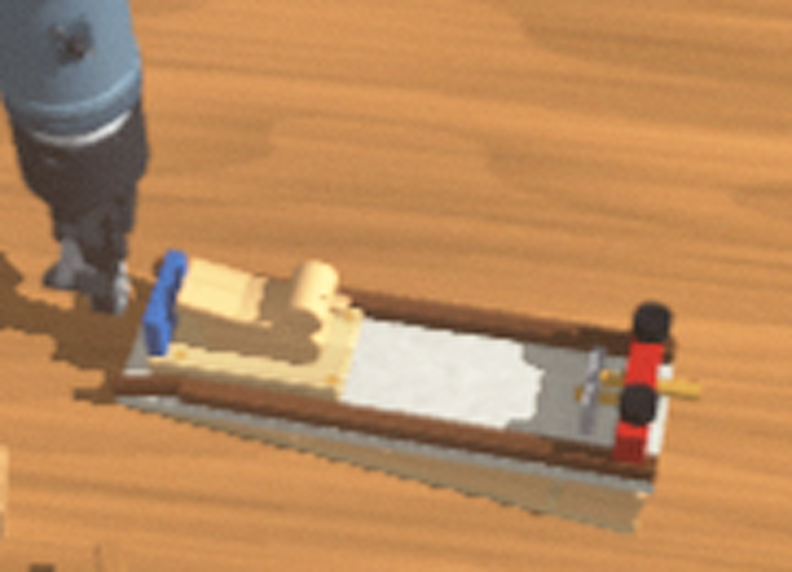

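Emit:
{"method": "move_arm", "body": {
  "series": "0.0006 0.0039 0.0006 0 0 0 -1; 0.0006 0.0039 0.0006 0 0 0 -1; 0.0006 0.0039 0.0006 0 0 0 -1; 0.0006 0.0039 0.0006 0 0 0 -1; 0.001 0.0059 0.0008 0 0 0 -1; 0.001 0.0059 0.0008 0 0 0 -1; 0.001 0.0059 0.0008 0 0 0 -1; 0.001 0.0059 0.0008 0 0 0 -1; 0.001 0.0059 0.0008 0 0 0 -1; 0.001 0.0059 0.0008 0 0 0 -1; 0.001 0.0059 0.0008 0 0 0 -1; 0.001 0.0059 0.0008 0 0 0 -1; 0 0 0 0 0 0 -1; 0 0 0 0 0 0 -1"
}}

```text
t: 11.72
ee_pos: [528.9, -6.7, 39.8]
tcp_rot: [-2.323, -1.971, -0.163]
ft_force: [-0.2, 0.1, -0.2]
width: -0.1
```

```bash
python3 st.py
python3 - <<'E'
from h import *
w=cap("wrist"); crop(w,0,0,640,400,1.25,"w10.png")
E
```

```text
t 11.72 ee [528.91  -6.71  39.75] w -0.1 F [-0.24  0.09 -0.25] T [-0.08 -0.03  0.01] 
 toolx [0.16 0.98 0.14] tooly [ 0.99 -0.16 -0.  ] toolz [ 0.02  0.14 -0.99] yaw_y -9.39 q [-0.32  0.43  1.83  0.18  0.91 -0.27]
```

View pics/w10.png

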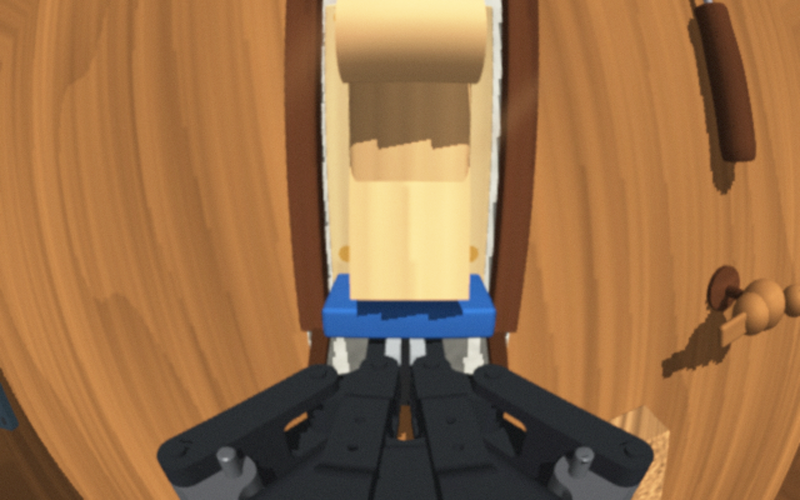

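Run:
```python
from h import *
s=cap("scene"); crop(s,320,170,480,260,5,"s10.png")
```

```text
(no output)
```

View pics/s10.png

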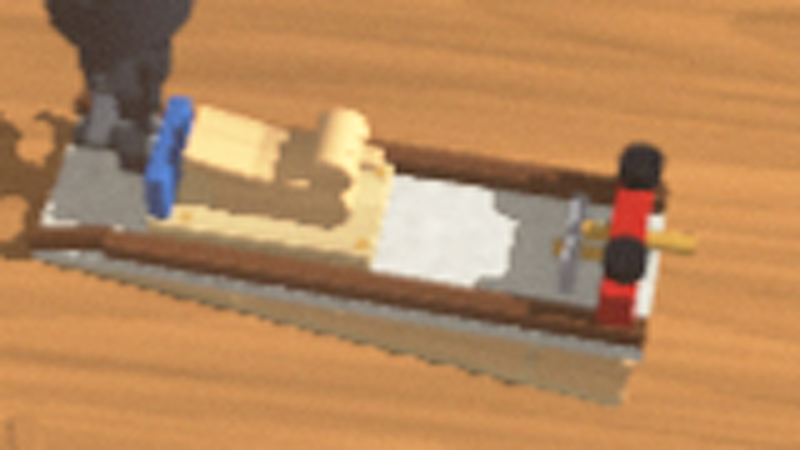

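Emit:
{"method": "move_arm", "body": {
  "series": "0.0006 0.0039 0.0006 0 0 0 -1; 0.001 0.0059 0.0008 0 0 0 -1; 0.001 0.0059 0.0008 0 0 0 -1; 0.001 0.0059 0.0008 0 0 0 -1; 0.001 0.0059 0.0008 0 0 0 -1; 0.001 0.0059 0.0008 0 0 0 -1; 0.001 0.0059 0.0008 0 0 0 -1; 0.001 0.0059 0.0008 0 0 0 -1; 0.001 0.0059 0.0008 0 0 0 -1; 0.001 0.0059 0.0008 0 0 0 -1; 0.0006 0.0039 0.0006 0 0 0 -1; 0.0006 0.0039 0.0006 0 0 0 -1; 0.0003 0.002 0.0003 0 0 0 -1; 0.0003 0.002 0.0003 0 0 0 -1; 0.0003 0.002 0.0003 0 0 0 -1"
}}

```text
t: 13.07
ee_pos: [540.5, 63.4, 49.5]
tcp_rot: [-2.324, -1.97, -0.162]
ft_force: [-0.1, -1.9, -1.3]
width: 0.1
```

```bash
python3 st.py
python3 - <<'E'
from h import *
s=cap("scene"); crop(s,320,170,480,260,5,"s11.png")
w=cap("wrist"); crop(w,0,0,640,400,1.25,"w11.png")
E
```

```text
t 13.07 ee [540.54  63.44  49.49] w 0.1 F [-0.08 -1.9  -1.29] T [-0.46  0.06  0.01] 
 toolx [0.16 0.98 0.14] tooly [ 0.99 -0.16 -0.  ] toolz [ 0.02  0.14 -0.99] yaw_y -9.42 q [-0.18  0.43  1.8   0.17  0.92 -0.12]
```

View pics/s11.png

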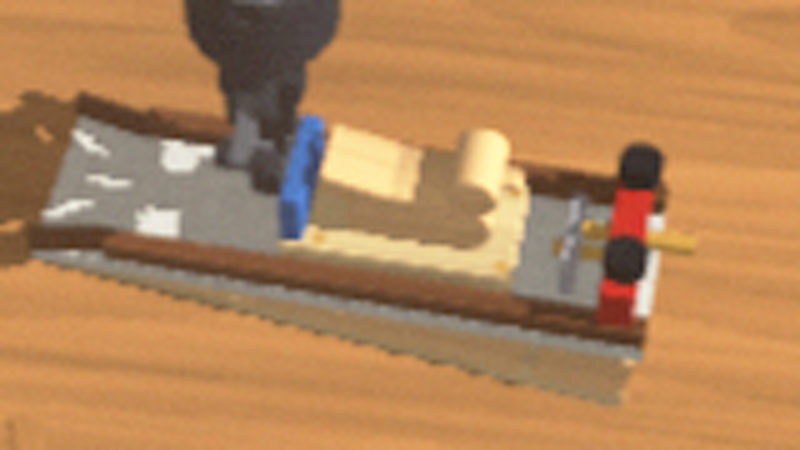

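View pics/w11.png

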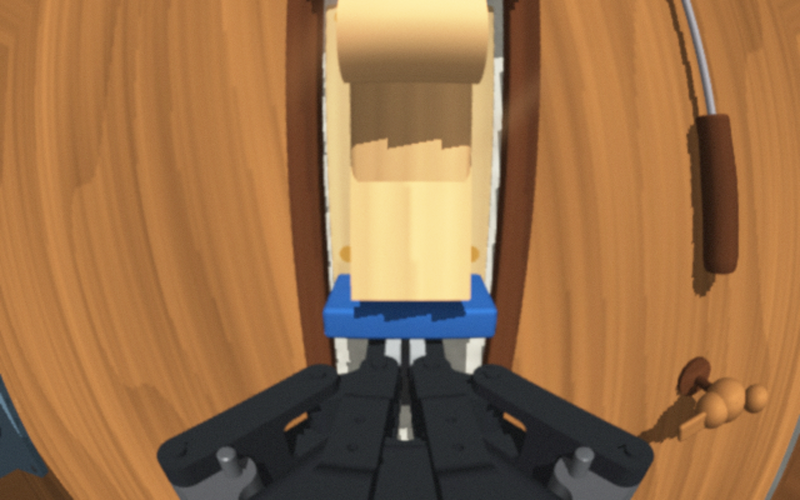

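Emit:
{"method": "move_arm", "body": {
  "series": "0.0003 0.002 0.0003 0 0 0 -1; 0.0003 0.002 0.0003 0 0 0 -1; 0.0003 0.002 0.0003 0 0 0 -1; 0.0003 0.002 0.0003 0 0 0 -1; 0.0003 0.002 0.0003 0 0 0 -1; 0.0003 0.002 0.0003 0 0 0 -1; 0.0002 0.001 0.0001 0 0 0 -1; 0.0002 0.001 0.0001 0 0 0 -1"
}}

```text
t: 13.83
ee_pos: [542.9, 77.4, 51.6]
tcp_rot: [-2.324, -1.971, -0.162]
ft_force: [-0.3, -2.6, -0.3]
width: -0.2
```

```bash
python3 st.py
python3 - <<'E'
from h import *
s=cap("scene"); crop(s,400,190,480,250,10,"s12.png")
E
```

```text
t 13.83 ee [542.85  77.44  51.6 ] w -0.2 F [-0.34 -2.65 -0.33] T [-0.6   0.12 -0.  ] 
 toolx [0.16 0.98 0.14] tooly [ 0.99 -0.16  0.  ] toolz [ 0.02  0.14 -0.99] yaw_y -9.4 q [-0.15  0.43  1.79  0.17  0.93 -0.1 ]
```

View pics/s12.png

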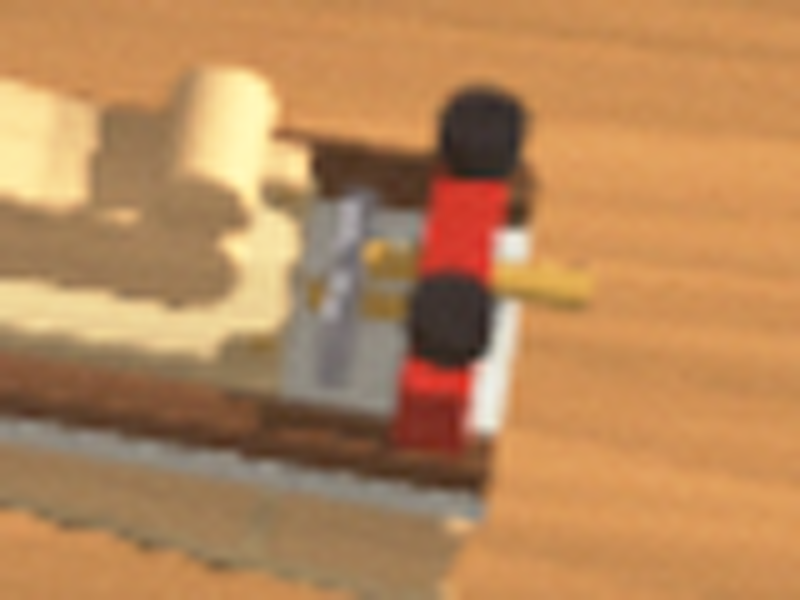

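Emit:
{"method": "move_arm", "body": {
  "series": "0.0002 0.001 0.0001 0 0 0 -1; 0.0002 0.001 0.0001 0 0 0 -1; 0.0002 0.001 0.0001 0 0 0 -1; 0.0002 0.001 0.0002 0 0 0 -1"
}}

```text
t: 14.22
ee_pos: [543.7, 81.3, 52.1]
tcp_rot: [-2.325, -1.97, -0.162]
ft_force: [0.1, -3.7, 1.1]
width: -0.2
```

Emit:
{"method": "move_arm", "body": {
  "series": "0.0001 0.0005 0.0001 0 0 0 -1; 0.0001 0.0005 0.0001 0 0 0 -1"
}}

```text
t: 14.38
ee_pos: [543.8, 82.3, 52.3]
tcp_rot: [-2.324, -1.971, -0.162]
ft_force: [-0.9, -4.3, 0.6]
width: -0.2
```

Emit:
{"method": "move_arm", "body": {
  "series": "0.0001 0.0005 0.0001 0 0 0 -1; 0.0001 0.0005 0.0001 0 0 0 -1"
}}

```text
t: 14.55
ee_pos: [544.0, 83.4, 52.4]
tcp_rot: [-2.324, -1.97, -0.162]
ft_force: [-0.8, -3.8, 0.2]
width: -0.3
```

```bash
python3 st.py
python3 - <<'E'
from h import *
s=cap("scene"); crop(s,400,190,480,250,10,"s13.png")
E
```

```text
t 14.55 ee [543.99  83.37  52.41] w -0.3 F [-0.82 -3.84  0.15] T [-0.63  0.08  0.01] 
 toolx [0.16 0.98 0.14] tooly [ 0.99 -0.16 -0.  ] toolz [ 0.02  0.14 -0.99] yaw_y -9.42 q [-0.14  0.43  1.79  0.17  0.93 -0.08]
```

View pics/s13.png

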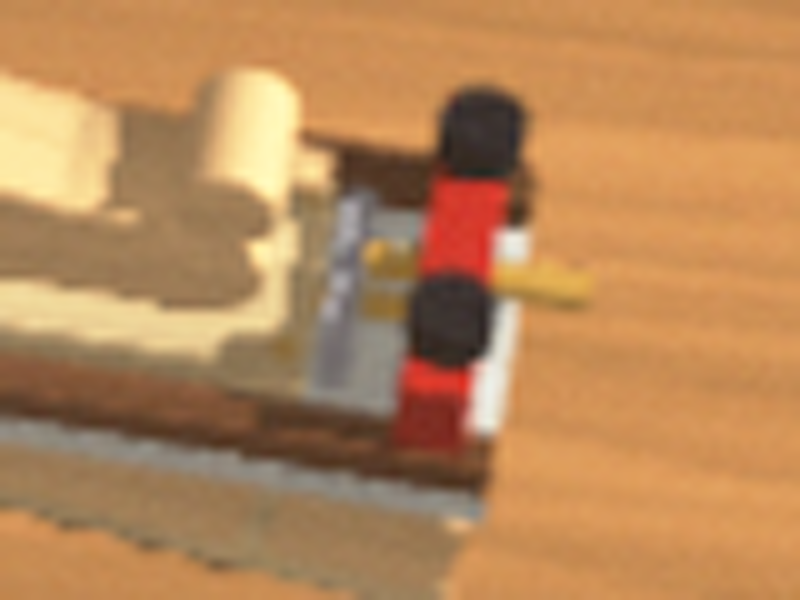

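Emit:
{"method": "move_arm", "body": {
  "series": "0.0001 0.0005 0.0001 0 0 0 -1"
}}

```text
t: 14.68
ee_pos: [544.0, 83.9, 52.5]
tcp_rot: [-2.324, -1.971, -0.162]
ft_force: [-1.4, -4.2, 0.1]
width: -0.1
```

Emit:
{"method": "move_arm", "body": {
  "series": "0.0001 0.0005 0.0001 0 0 0 -1"
}}

```text
t: 14.77
ee_pos: [544.1, 84.4, 52.6]
tcp_rot: [-2.324, -1.97, -0.162]
ft_force: [-0.7, -3.8, 0.5]
width: 0.2
```

Emit:
{"method": "move_arm", "body": {
  "series": "0.0001 0.0005 0.0001 0 0 0 -1"
}}

```text
t: 14.85
ee_pos: [544.2, 85.0, 52.7]
tcp_rot: [-2.324, -1.97, -0.162]
ft_force: [-1.2, -3.3, -0.4]
width: 0.0
```

Emit:
{"method": "move_arm", "body": {
  "series": "0.0001 0.0005 0.0001 0 0 0 -1"
}}

```text
t: 14.93
ee_pos: [544.3, 85.5, 52.7]
tcp_rot: [-2.324, -1.97, -0.162]
ft_force: [-0.3, -2.8, -0.8]
width: 0.0
```

Emit:
{"method": "move_arm", "body": {
  "series": "0.0001 0.0005 0.0001 0 0 0 -1"
}}

```text
t: 15.02
ee_pos: [544.2, 85.7, 52.8]
tcp_rot: [-2.324, -1.971, -0.161]
ft_force: [-1.7, -6.4, 0.0]
width: -0.2
```

Emit:
{"method": "move_arm", "body": {
  "series": "0.0001 0.0005 0.0001 0 0 0 -1"
}}

```text
t: 15.1
ee_pos: [544.2, 85.8, 52.8]
tcp_rot: [-2.324, -1.971, -0.16]
ft_force: [-2.5, -8.8, 0.0]
width: -0.1
```

Emit:
{"method": "move_arm", "body": {
  "series": "0.0001 0.0005 0.0001 0 0 0 -1"
}}

```text
t: 15.18
ee_pos: [544.1, 85.8, 52.8]
tcp_rot: [-2.324, -1.972, -0.159]
ft_force: [-3.0, -11.5, 0.3]
width: 0.0
```

Emit:
{"method": "move_arm", "body": {
  "series": "0 0.0003 0 0 0 0 -1; 0 0 0 0 0 0 -1"
}}

```text
t: 15.35
ee_pos: [544.1, 85.8, 52.8]
tcp_rot: [-2.324, -1.972, -0.158]
ft_force: [-3.6, -10.3, -0.0]
width: -0.0
```

Emit:
{"method": "move_arm", "body": {
  "series": "0 0 0 0 0 0 -1; 0 0 0 0 0 0 -1"
}}

```text
t: 15.52
ee_pos: [544.0, 85.8, 52.8]
tcp_rot: [-2.325, -1.972, -0.159]
ft_force: [-2.2, -11.0, -0.7]
width: 0.2
```

```bash
python3 st.py
python3 - <<'E'
from h import *
s=cap("scene"); crop(s,400,190,480,250,10,"s14.png")
E
```

```text
t 15.52 ee [544.05  85.81  52.79] w 0.2 F [ -2.2  -11.04  -0.65] T [-1.54  0.43  0.05] 
 toolx [0.16 0.98 0.14] tooly [ 0.99 -0.16 -0.  ] toolz [ 0.02  0.14 -0.99] yaw_y -9.39 q [-0.14  0.43  1.79  0.17  0.93 -0.08]
```

View pics/s14.png

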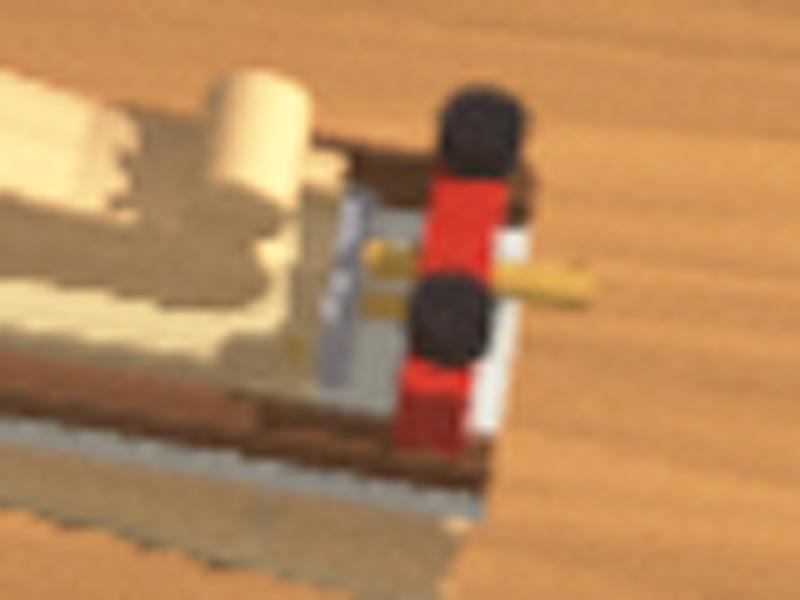

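Emit:
{"method": "move_arm", "body": {
  "series": "0.0001 0.0005 0.0001 0 0 0 -1; 0 0 0 0 0 0 -1; 0 0 0 0 0 0 -1; 0 0 0 0 0 0 -1"
}}

```text
t: 15.9
ee_pos: [544.0, 85.9, 52.8]
tcp_rot: [-2.325, -1.972, -0.158]
ft_force: [-3.3, -12.3, 1.1]
width: -0.1
```

```bash
python3 st.py
```

```text
t 15.9 ee [544.04  85.86  52.81] w -0.1 F [ -3.33 -12.27   1.05] T [-1.85  0.45  0.04] 
 toolx [0.16 0.98 0.14] tooly [ 0.99 -0.16 -0.  ] toolz [ 0.02  0.13 -0.99] yaw_y -9.38 q [-0.14  0.43  1.79  0.17  0.93 -0.07]
```

Emit:
{"method": "move_arm", "body": {
  "series": "-0.0002 -0.001 -0.0001 0 0 0 -1; -0.0004 -0.003 -0.0004 0 0 0 -1; -0.001 -0.0059 -0.0008 0 0 0 -1; -0.002 -0.012 -0.0016 0 0 0 -1; -0.003 -0.02 0.01 0 0 0 -1; 0 -0.01 0.03 0 0 0 -1; 0 0 0.03 0 0 0 -1; 0 0 0.03 0 0 0 -1; 0 0 0 0 0 0 -1; 0 0 0 0 0 0 -1"
}}

```text
t: 16.73
ee_pos: [539.5, 35.0, 152.2]
tcp_rot: [-2.327, -1.973, -0.167]
ft_force: [0.4, 0.0, -0.5]
width: 0.2
```

```bash
python3 st.py
python3 - <<'E'
from h import *
s=cap("scene"); crop(s,400,190,480,250,10,"s15.png"); crop(s,150,60,470,310,2.4,"s15b.png")
w=cap("wrist"); crop(w,0,0,640,400,1.25,"w15.png")
E
```

```text
t 16.73 ee [539.5   34.97 152.23] w 0.2 F [ 0.4   0.05 -0.55] T [-0.09  0.01 -0.02] 
 toolx [0.16 0.98 0.14] tooly [ 0.99 -0.16  0.  ] toolz [ 0.03  0.14 -0.99] yaw_y -9.44 q [-0.24  0.29  1.7   0.15  1.16 -0.13]
```

View pics/s15.png

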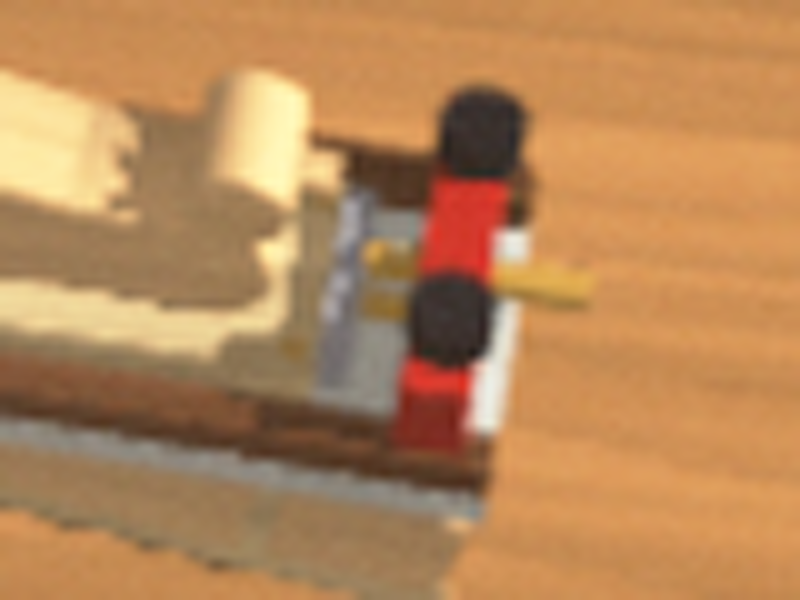

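View pics/s15b.png

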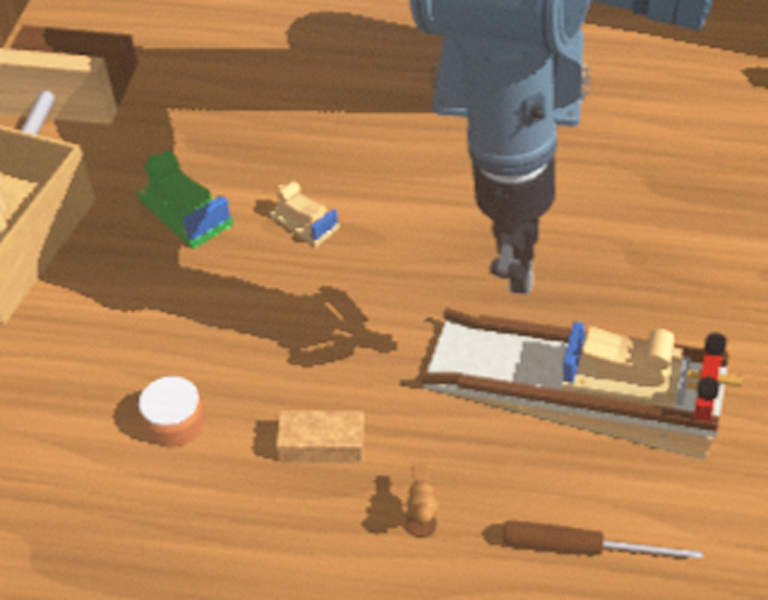

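View pics/w15.png

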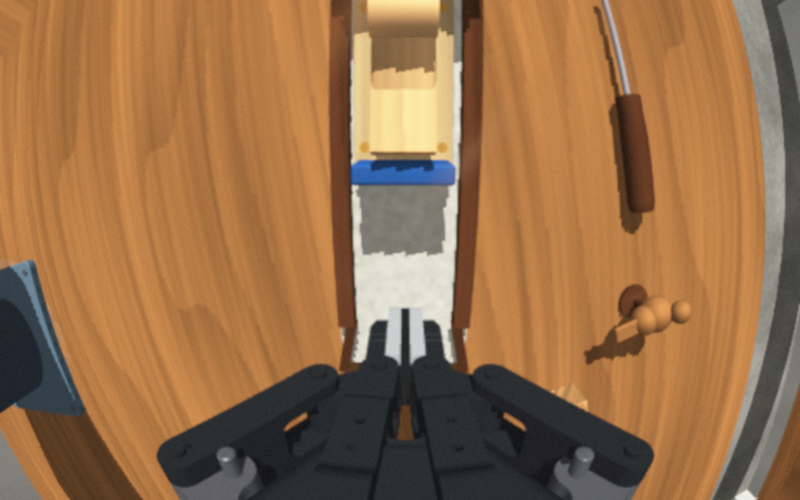

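The sled's nose stayed on the plate after I backed off (s15 matches s14). It lies straight between the rails, the bystanders look undisturbed, and the arm is clear.

```bash
python3 -c "
from station import sign_off
print(sign_off())"
```

```text
the job is handed in; nothing more can be done
None
```

I gripped the large plain sled and set it on the lower end of the bed, beak uphill, at about x = 74 mm. I let go there, then slid it up the slope with closed fingers on the tail block until it met the plate, and handed the job in at about 17 s of the 64 s allowed.

- **Pressing home:** the wrist force rose from about 4 N while sliding to about 12.8 N at the end, and the tool stopped moving forward. That puts roughly 8 to 9 N on the stop, for more than 0.5 s. I worked this out by subtracting the sliding force. It was not measured at the stop.
- **After backing off:** the camera views showed the nose still on the plate with no visible gap, the sled straight between the rails, the other things undisturbed by eye, and the arm clear with about 0 N on it.
- **Not confirmed:** the pin was hidden behind the nose, so that it is pushed in follows from the contact and was not seen.
- **Disagreements:** the wrist and fixed cameras differed by about 3 mm on where the sled lay. The bed's direction came out between 80.1 and 80.7 degrees in different measurements. Both were well inside what the grasp and the rails allowed.

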